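Push the power block into the charging dock and lock it

ROBOT

A 6-joint arm with a two-finger parallel gripper is mounted at the origin on the work surface. World frame = base frame: x ahead of the robot, y to its left, z up, the work surface at z = 0. Lengths are in mm, angles in rad, forces in N, time in s.
With the tool pointing down it reaches from about 350 to 875 mm from the base axis. Payload 4.2 kg.
Tool frame: the origin (TCP) lies on the mounting face of the last link; the fingertips stand 173 mm ahead of it and the grasp point (between the pads) lies 155 mm ahead of it; z points along the fingers, y is the direction in which the jaws open and shut (so a half turn about z gives the same grasp; the last joint's range is limited). The gripper opens to 85 mm and grips with 20 to 120 N. Pads are 22 mm wide; open, the fingers measure 114 mm over their backs; the gripper's body (76 mm by 85 mm) begins 54 mm behind the grasp point. The pads swing forward as they close: fully open they stand 13 mm farther back than shut.
Start: joints at [-0.993, 0.385, 0.008, 0, -1.194, -0.259], TCP at [195.908, -593.481, 404.712] pointing down, gripper open.
Joint ranges: [-3.14, 3.14], [-1.21, 2.06], [-1.07, 1.41], [-3.16, 2.05], [-2.99, -0.16], [-3.1, 3.1]. Speed limits (rad/s): [2.79, 2.79, 3.14, 3.14, 3.14, 3.14].

INTERFACE

Orientations are given as a unit quaternion [x, y, z, w].
In Python, from bench import arm gives the robot as it stands.
- The arm moves only by the shell command python3 -m jog 'ROWS' [OPENING]. ROWS is JSON, a list that holds one entry, the list of rows, each a list of 4 numbers: the shift along the tool's x, y, z in mm, then the turn about the tool's z in degrees. In form: [[[x, y, z, spin], ...]]. A call has exactly 5 rows; each row is the pose to reach, as a shift and turn from the pose measured when the call began, along the tool's axes at that moment; what a row does not reach only later rows make up. A row lasts 1/8 s, in which the tool goes at most 62.5 mm and 10.7 degrees, less where a joint would pass 70% of its speed; a pose out of reach is approached as far as the arm can. A call with a gripper value outside its range is refused whole. OPENING is the finger opening in mm, from 0 to 85.4, set as the call begins (- or left out, the last holds). The fingers move at their own pace and stop on an object; the grip force is fixed at half the most. Time passes only in rows, so rows that repeat a pose let the fingers close, or fill a call up. It gives the time, the measured TCP pose, the force and the opening at its end, in the units of the state.
- arm.read_state(): the state, without advancing time (a new reading comes with each control period).
- arm.get_image(name): name is "side" or "top"; returns (picture, depth): 400x640x3 uint8, blue, green, red; 400x640 float32, mm along the optical axis (not along the pixel's ray), 0 where there is no reading.
- arm.camera_params(name): a dict with "mtx" (3x3 intrinsics, pixels), "R" (3x3) and "t" (3): a world point X has camera coordinates R X + t. Camera axes: x right, y down, z forward; pixel columns grow to the right and rows downward; lengths in mm; the calibration is good to about 2 mm. A picture is of the moment at which its call begins. camera_params takes no time and is no camera call.
- arm.job_done(): hands the job in, once; it reports no verdict.
The state is a dict: "clock": time; "joints": joint angles; "joint_vel": joint speeds; "joint_efforts": joint torques, N m; "position": TCP position; "ee_rot": TCP orientation; "contact_force": force on the tool from outside, world axes, zero at the start; "wrist_torque": the same for the moment, N m; "gripper_width": finger opening in mm.
Only numpy, scipy, OpenCV 4.12 (cv2) and the standard library are available. Lean on these libraries where they do the work, as an engineer would, in place of code of your own. Each camera call takes 0.05 s, during which the arm holds its last target.

TASK

Slide the flat power block across the cutting mat into the hole of the charging dock (it is too wide to grasp, so push it), past the stiff contacts until it is hard against the stop, and press it there firmly for a moment, with about 20 N, without ramming it. Then turn the locking ring on top of the dock counter-clockwise, click by click, to the last mark beside the stop, and let go. Leave the jar, the cup and the tape roll alone.

Things in the scene. Friction and masses are not known exactly. Their poses are not given: they have to be found in the camera images.
- block_center (a point): Centre of the loose black power block, 25 mm above its underside. x: from its ribbed rear to its nose; z up. 130 mm long, 0.4 to 0.72 kg, slides flat on the table. Front 71 mm (nose part): 90 mm wide, 46 mm tall. Rear 59 mm (housing): 100 mm wide, 56 mm tall, so a 5 mm shoulder each side, 6 mm behind this point. The flat rear face is 65 mm behind this point.
- block_nose (a point): Centre of the block's front (nose) face, with three copper strips, 65 mm ahead of block_center, 25 mm above its underside; axes as block_center. Inside the dock it first meets stiff contacts (about 7 N on top of the 2 to 5 N that sliding the block takes; they stay where pushed), and 8 mm further the hard stop, where the force keeps rising; there 20 N is right, over 40 N too much.
- dock_mouth (a point): Centre of the mouth of the fixed grey dock's hole, 25 mm above the table. x: level, into the hole (the way the block goes in); y to its left; z up. Hole open to the table below, 92 mm wide, 49 mm tall, flared 6 mm each side over the first 12 mm. Dock 140 mm wide, 150 mm from mouth to back, flat top 65 mm up. The hard stop lies hidden 60 to 70 mm inside, different each time: feel for it.
- ring_axis (a point): Point on the vertical axis of the fixed barrel on the dock's top (barrel 60 mm across), 72 mm in from the mouth, 117 mm above the table, x axis as the dock's. Round the barrel turns a black locking ring 84 mm across whose arm carries an upright post.
- ring_post (a point): Point on the axis of the ring's upright round post, 117 mm above the table; post 16 mm across, from 77 to 133 mm above the table, its axis 72 mm from the ring's axis. Push it sideways to turn the ring. An arm 14 mm wide, up to 91 mm above the table, joins it to the ring.
- ring (a joint): Turn of the locking ring in rad, counter-clockwise from above. 0: unlocked, post 0.6 rad clockwise of the dock's x axis; 1.2: locked at the marked stop, post 0.6 rad counter-clockwise of the dock's x axis. Four detents, at 0, 0.4, 0.8 and 1.2; about 5 N at the post carries it over each.
- jar: Clear jar with green cap, 72 mm across, 100 mm tall; leave alone. Origin at the centre of its underside.
- cup: Terracotta pot-like cup, 72 mm across, 100 mm tall; leave alone. Origin at the centre of its underside.
- tape: Cardboard-coloured tape roll lying flat, 96 mm across, 26 mm tall; leave alone. Origin at the centre of its underside.
Things that resemble listed ones, but are neither listed nor needed, are in the scene too. There is more than one size of the part that bears dock_mouth; the job needs the largest. Leave any red look-alike of the part that bears block_center alone.

How it is judged (in metres and radians):
On the way, in this order (a step that is already met when the one before it is completed fails the run):
1. the block is in the dock and pressed against the hard stop with more than 13 N, beyond what sliding it takes, ring not yet locked (x of block_nose in the frame of dock_mouth above 0.057 m and angle between the x axis of block_center and the x axis of dock_mouth, either way round below 0.06 rad and contact force between block and dock above 13 N and value of joint ring below 1 rad), for 0.2 s.
2. the ring is turned to the marked stop (value of joint ring above 1.1 rad), for 0.2 s.
At the end, for the whole second after the job is handed in: The block is in the dock, its nose at least 57 mm inside the mouth (it must have been pressed against the hard stop on the way), in line within 0.06 rad and at rest, and the ring stands within 0.1 rad of its marked stop (x of block_nose in the frame of dock_mouth above 0.057 m and angle between the x axis of block_center and the x axis of dock_mouth, either way round below 0.06 rad and linear speed of block below 0.01 m/s and value of joint ring above 1.1 rad); the robot touches nothing.
It fails at once if the block is rammed against the stop in the dock with more than 40 N (contact force between block and dock above 40 N and x of block_nose in the frame of dock_mouth above 0.045 m).
It fails at once if the jar, cup or tape roll is moved more than 20 mm (distance of any of jar, cup, tape from where it was at the start of the episode above 0.02 m).
It also fails if it takes over 72 s, if anything falls off the work surface, if the arm or the gripper's body presses on something with over 40 N, if the wrist force passes 120 N, or if a joint passes its speed limit or range.

## Working session

There is one attempt and no reset: what is moved stays moved. The work goes in short steps, Python scripts to look and compute and a shell command to move; the robot and the scene stay as the last step left them, time stands still between calls to the robot, and variables do not carry over. Pictures are saved under pics/ and viewed, and the job is handed in when it is done.

```bash
mkdir -p pics; ls
python3 - <<'E'
from bench import arm
import cv2,numpy as np
s=arm.read_state();print(s)
for n in("side","top"):
    p,d=arm.get_image(n);cv2.imwrite(f"pics/{n}0.png",p);np.save(f"{n}0.npy",d);print(n,arm.camera_params(n))
E
```

```text
pics
{'clock': 0.0, 'joints': array([-9.93414964e-01,  3.85530220e-01,  6.65943827e-03, -5.21668546e-04,
       -1.19403483e+00, -2.58598595e-01]), 'joint_vel': array([ 1.17123913e-03, -1.11709443e-03, -6.81995609e-05,  3.78887637e-05,
        1.40380522e-03,  1.13727356e-03]), 'joint_efforts': array([-2.78471612e-05, -3.92292595e+01,  1.88404101e+01,  4.18631002e+00,
       -4.62126540e-03,  5.97296292e-06]), 'position': array([ 195.85095558, -593.30048099,  403.64688582]), 'ee_rot': array([-1.58622241e-01,  9.87338753e-01,  1.06225761e-03, -2.06539584e-04]), 'contact_force': array([-1.10872603,  0.54291491, -0.27412806]), 'wrist_torque': array([0.01359483, 0.01936567, 0.01418111]), 'gripper_width': 85.62750073941915}
side {'mtx': array([[425.75837318,   0.        , 313.80519742],
       [  0.        , 425.75837318, 201.2610908 ],
       [  0.        ,   0.        ,   1.        ]]), 'R': array([[-0.73033983, -0.68304938, -0.00687576],
       [-0.35781681,  0.39112553, -0.84793157],
       [ 0.58186842, -0.61681794, -0.53006111]]), 't': array([ 433.13522624,  283.12706354, 1044.38631795])}
top {'mtx': array([[464.85620741,   0.        , 328.83830459],
       [  0.        , 464.85620741, 203.01440324],
       [  0.        ,   0.        ,   1.        ]]), 'R': array([[ 0.02691544, -0.99962242, -0.00553016],
       [-0.98343519, -0.02548678, -0.17945934],
       [ 0.17925064,  0.01026878, -0.98374985]]), 't': array([   4.23233562,  575.93208808, 1293.37674234])}
```

View pics/top0.png

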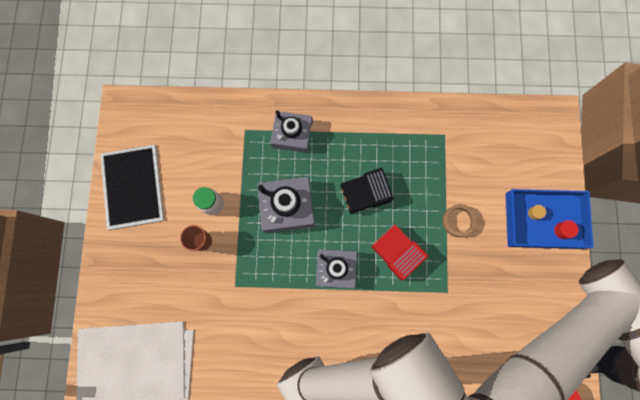

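View pics/side0.png

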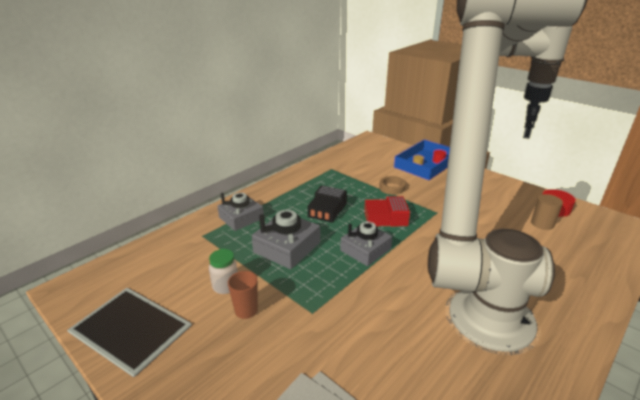

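Run:
```python
import cv2
p=cv2.imread("pics/top0.png")
cv2.imwrite("pics/c1.png",cv2.resize(p[150:250,245:405],None,fx=5,fy=5,interpolation=cv2.INTER_CUBIC))
p=cv2.imread("pics/side0.png")
cv2.imwrite("pics/c2.png",cv2.resize(p[170:280,230:370],None,fx=5,fy=5,interpolation=cv2.INTER_CUBIC))
```

```text
(no output)
```

View pics/c1.png

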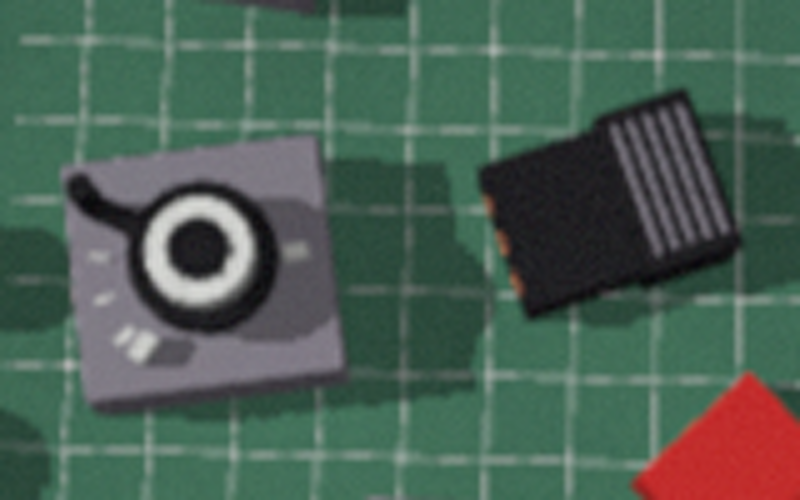

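View pics/c2.png

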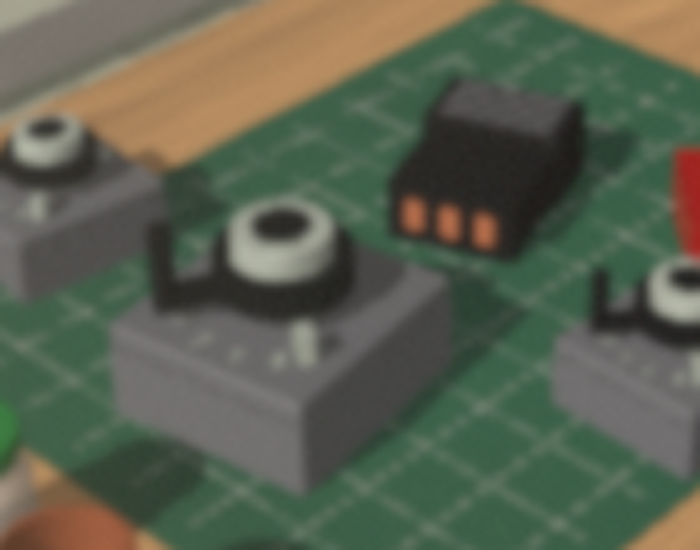

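```bash
cat > h.py <<'E'
import numpy as np,cv2
from bench import arm
def ray(cam,uv,z):
    c=arm.camera_params(cam);K,R,t=c["mtx"],c["R"],c["t"]
    o=-R.T@t; d=R.T@np.linalg.inv(K)@np.array([uv[0],uv[1],1.])
    return o+d*(z-o[2])/d[2]
def cloud(cam,d):
    c=arm.camera_params(cam);K,R,t=c["mtx"],c["R"],c["t"]
    v,u=np.mgrid[:d.shape[0],:d.shape[1]]
    P=np.stack([(u-K[0,2])/K[0,0]*d,(v-K[1,2])/K[1,1]*d,d],-1)
    return (P-t)@R
def proj(cam,X):
    c=arm.camera_params(cam);p=c["mtx"]@(c["R"]@np.asarray(X,float)+c["t"]);return p[:2]/p[2]
E
python3 - <<'E'
from h import *
f=lambda u,v:((u+.5)/5-.5+245,(v+.5)/5-.5+150)
for n,l in {"dock":[(62,170,65),(318,137,65),(347,373,65),(89,402,65)],"nose":[(482,170,46),(530,318,46)],"rear":[(683,92,56),(740,242,56)],"ring":[(200,250,117)],"post":[(80,187,133)]}.items():
    P=np.array([ray("top",f(a,b),z) for a,b,z in l]);print(n,P.round(1).tolist(), P.mean(0).round(1),np.linalg.norm(np.diff(P,axis=0),axis=1).round(1))
d=np.load("top0.npy");W=cloud("top",d);print((d==0).mean())
z=W[...,2]; roi=np.zeros_like(z,bool)
def rect(u0,u1,v0,v1,za,zb):
    m=np.zeros_like(z,bool);m[v0:v1,u0:u1]=True;m&=(z>za)&(z<zb)
    P=W[m];print(len(P),np.median(P[:,2]),cv2.minAreaRect(P[:,:2].astype(np.float32)));return P
rect(250,320,170,240,58,72)
rect(250,320,170,240,100,150)
rect(335,400,160,220,30,51)
rect(335,400,160,220,51.5,62)
rect(335,400,160,220,30,70)
# mat level
print(np.median(z[140:160,330:340]))
print(ray("top",(204,198),100),ray("top",(195,237),100),ray("top",(462,221),26))
E
```

```text
dock [[624.9, 228.4, 65.0], [648.3, 81.1, 65.0], [511.0, 59.8, 65.0], [490.6, 205.7, 65.0]] [568.7 143.8  65. ] [149.2 139.  147.3]
nose [[635.5, -14.6, 46.0], [548.4, -44.3, 46.0]] [591.9 -29.4  46. ] [92.]
rear [[682.9, -130.9, 56.0], [594.4, -164.4, 56.0]] [ 638.7 -147.6   56. ] [94.6]
ring [[570.2, 141.0, 117.0]] [570.2 141.  117. ] []
post [[600.6, 206.5, 133.0]] [600.6 206.5 133. ] []
0.003859375
1626 65.41739264996649 ((568.9840087890625, 146.01808166503906), (140.8741455078125, 150.10813903808594), 8.90231990814209)
545 115.19054241947917 ((568.5428466796875, 157.44674682617188), (80.12532043457031, 110.50772094726562), 2.203939437866211)
750 46.36791412470405 ((614.5775146484375, -86.03660583496094), (97.8402099609375, 126.7607421875), 19.638450622558594)
686 56.775094126382626 ((615.5584716796875, -88.60071563720703), (101.16544342041016, 128.846435546875), 21.9759521484375)
1489 50.68250396508219 ((616.6427612304688, -87.51847076416016), (100.85320281982422, 130.9403533935547), 19.638450622558594)
0.9357267524184729
[572.10363808 368.69448045 100.        ] [462.10897224 385.3076124  100.        ] [ 536.99460906 -371.25058947   26.        ]
```

```bash
python3 -m jog '[[[-56,26,4,-9],[-112,52,8,-18],[-168,78,12,-27],[-224,104,16,-36],[-280,130,20,-45]]]' 50
```

```text
clock: 0.72
position: [422.1, -380.5, 383.5]
ee_rot: [-0.527, 0.85, 0.001, 0.0]
contact_force: [0.9, -0.6, 0.3]
gripper_width: 50.0
```

```bash
cat >> h.py <<'E'
from scipy.spatial.transform import Rotation as Ro
def togo(x,y,z,psi):
    s=arm.read_state();R=Ro.from_quat(s["ee_rot"]).as_matrix()
    d=R.T@(np.array([x,y,z])-s["position"])
    a=np.degrees(np.arctan2(R[1,1],R[0,1])); sp=-((psi-a+180)%360-180)
    print("clock",round(s["clock"],2),"pos",s["position"].round(1),"psi",round(a,2),"F",s["contact_force"].round(1),"j",s["joints"].round(2)," go",d.round(1),"spin",round(sp,2))
E
python3 -c "
from h import *
togo(647.4,-173.2,300,200.2)"
```

```text
clock 0.72 pos [ 422.1 -380.5  383.5] psi 153.55 F [ 0.9 -0.6  0.3] j [-0.45  0.31 -0.17 -0.   -1.1  -0.01]  go [-285.8 -109.5   83.7] spin -46.65
```

```bash
python3 -m jog '[[[-58,-22,17,-9.5],[-116,-44,34,-19],[-174,-66,51,-28.5],[-232,-88,68,-38],[-286,-109.5,84,-46.6]]]' && python3 -c "
from h import *
togo(647.4,-173.2,186,200.2)"
```

```text
clock: 1.35
position: [643.6, -176.0, 300.6]
ee_rot: [0.821, -0.57, -0.001, -0.0]
contact_force: [1.1, -2.1, -0.2]
gripper_width: 50.3
clock 1.35 pos [ 643.6 -176.   300.6] psi -159.55 F [ 1.1 -2.1 -0.2] j [-0.03  0.54 -0.01 -0.   -1.02  0.38]  go [ -0.9  -4.7 114.6] spin 0.25
```

```bash
python3 -m jog '[[[0,-4.7,30,0],[-0.9,-4.7,60,0],[-0.9,-4.7,90,0],[-0.9,-4.7,114,0],[-0.9,-4.7,114,0]]]'
python3 - <<'E'
from h import *
togo(647.4,-173.2,186,200.2)
p,d=arm.get_image("top");q,_=arm.get_image("side")
cv2.imwrite("pics/a.png",np.vstack([cv2.resize(p[130:230,250:410],None,fx=4,fy=4,interpolation=2)[:300],cv2.resize(q[160:235,250:410],None,fx=4,fy=4,interpolation=2)]))
E
```

```text
clock: 1.98
position: [646.4, -173.1, 183.8]
ee_rot: [0.821, -0.571, -0.004, 0.001]
contact_force: [0.5, 0.1, 0.5]
gripper_width: 50.3
clock 1.98 pos [ 646.4 -173.1  183.8] psi -159.57 F [0.5 0.1 0.5] j [-0.02  0.67 -0.11 -0.   -0.8   0.38]  go [ 0.4 -0.9 -2.2] spin 0.23
```

View pics/a.png

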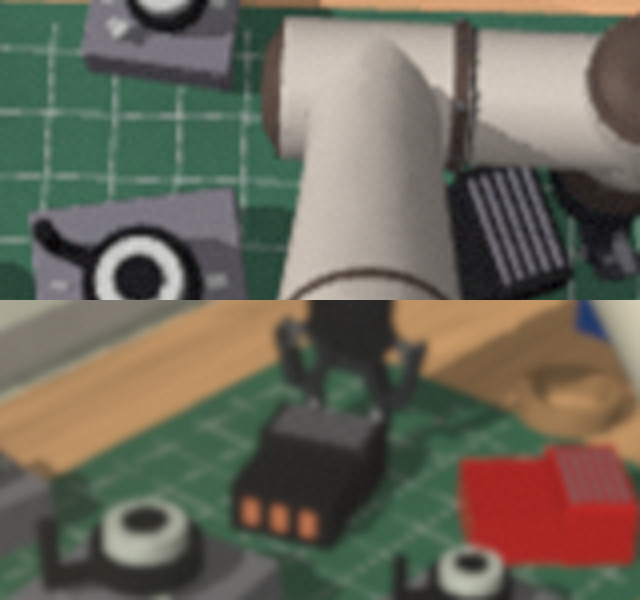

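Run:
```python
from h import *
p,d=arm.get_image("top");W=cloud("top",d)
for u,v in [(330,140),(330,150),(330,165),(320,150),(322,168),(380,150),(390,150),(400,150),(345,175),(340,190),(335,195),(388,185)]: print(u,v,W[v,u].round(0))
```

```text
330 140 [669.  18. 351.]
330 150 [643.  17. 355.]
330 165 [595.  15. 405.]
320 150 [643.  40. 353.]
322 168 [610.  35. 320.]
380 150 [646. -97. 356.]
390 150 [ 647. -120.  356.]
400 150 [ 643. -140.  370.]
345 175 [560. -16. 458.]
340 190 [520.  -6. 500.]
335 195 [507.   3. 514.]
388 185 [ 633. -151.   52.]
```

```bash
cat >> h.py <<'E'
TH=98.85; M=np.array([580.5,71.4])
dd=lambda a:np.array([np.cos(np.radians(a)),np.sin(np.radians(a))])
def bt(s,l,h,g=11,z=185):
    "togo for block centre at s,l (dock frame), heading h deg left of dock x"
    c=M+s*dd(TH)+l*dd(TH+90); t=c-(65+g)*dd(TH+h); togo(*t,z,TH+h+90)
E
python3 - <<'E'
from h import *
bt(-162.8,-10.6,11.35)
bt(-129.5,-3.9,11.35)
bt(-129.5+200*np.sin(np.radians(5.675)),-3.9+3,5.675)
bt(-90,0,0)
E
```

```text
clock 2.12 pos [ 648.  -173.3  187.7] psi -159.53 F [ 0.6 -1.2  0.4] j [-0.02  0.66 -0.1  -0.   -0.8   0.38]  go [-15.2   0.4   2.7] spin 0.27
clock 2.12 pos [ 648.  -173.3  187.7] psi -159.53 F [ 0.6 -1.2  0.4] j [-0.02  0.66 -0.1  -0.   -0.8   0.38]  go [-49.2   0.2   2.8] spin 0.27
clock 2.12 pos [ 648.  -173.3  187.7] psi -159.53 F [ 0.6 -1.2  0.4] j [-0.02  0.66 -0.1  -0.   -0.8   0.38]  go [-69.6   6.7   2.8] spin 5.94
clock 2.12 pos [ 648.  -173.3  187.7] psi -159.53 F [ 0.6 -1.2  0.4] j [-0.02  0.66 -0.1  -0.   -0.8   0.38]  go [-90.2  11.1   2.9] spin 11.62
```

```bash
python3 -m jog '[[[-6,0.3,1.5,0.3],[-10,0.3,1.5,0.3],[-13,0.3,1.5,0.3],[-16,0.3,1.5,0.3],[-19,0.3,1.5,0.3]]]'
python3 - <<'E'
from h import *
bt(-129.5,-3.9,11.35)
p,d=arm.get_image("top");q,_=arm.get_image("side")
cv2.imwrite("pics/b.png",np.vstack([cv2.resize(p[130:230,250:410],None,fx=4,fy=4,interpolation=2)[:300],cv2.resize(q[160:235,250:410],None,fx=4,fy=4,interpolation=2)]))
E
```

```text
clock: 2.75
position: [641.4, -156.0, 186.8]
ee_rot: [0.82, -0.572, 0.0, -0.001]
contact_force: [1.7, -3.7, 1.3]
gripper_width: 49.7
clock 2.75 pos [ 641.4 -156.   186.8] psi -159.83 F [ 1.7 -3.7  1.3] j [ 0.01  0.65 -0.13 -0.   -0.78  0.35]  go [-30.7   0.3   1.8] spin -0.03
```

View pics/b.png

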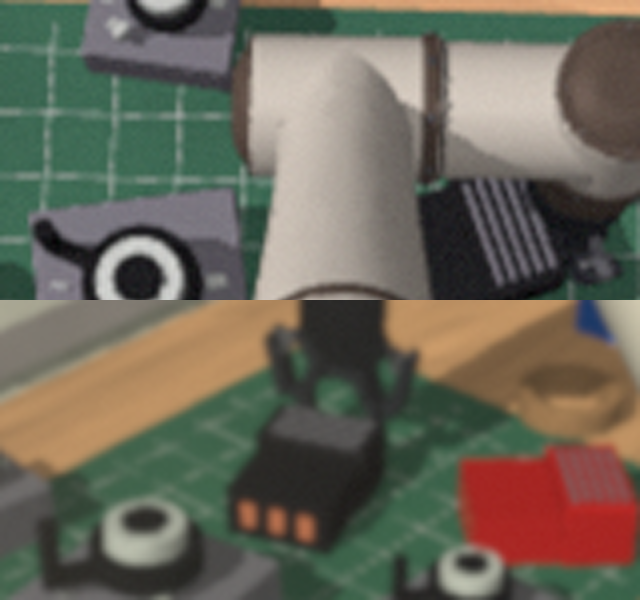

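```bash
python3 -m jog '[[[-6,0,1.5,0],[-12,0.1,1.5,0],[-18,0.2,1.5,0],[-24,0.3,1.5,0],[-30,0.3,1.5,0]]]'
python3 - <<'E'
from h import *
for f in (.25,.5,.75,1):
    a=np.radians(11.35*(1-f)); b=np.radians(11.35)
    bt(-129.5+200*(np.sin(b)-np.sin(a)),-200*(1-np.cos(a)),np.degrees(a))
p,d=arm.get_image("top");q,_=arm.get_image("side")
cv2.imwrite("pics/c.png",np.vstack([cv2.resize(p[130:230,250:410],None,fx=4,fy=4,interpolation=2)[:300],cv2.resize(q[160:235,250:410],None,fx=4,fy=4,interpolation=2)]))
E
```

```text
clock: 3.48
position: [630.8, -127.5, 185.7]
ee_rot: [0.82, -0.572, 0.001, -0.001]
contact_force: [2.5, -4.6, 2.0]
gripper_width: 50.2
clock 3.48 pos [ 630.8 -127.5  185.7] psi -159.81 F [ 2.5 -4.6  2. ] j [ 0.05  0.63 -0.18 -0.   -0.76  0.3 ]  go [-10.3   3.7   0.7] spin 2.83
clock 3.48 pos [ 630.8 -127.5  185.7] psi -159.81 F [ 2.5 -4.6  2. ] j [ 0.05  0.63 -0.18 -0.   -0.76  0.3 ]  go [-20.5   6.7   0.7] spin 5.67
clock 3.48 pos [ 630.8 -127.5  185.7] psi -159.81 F [ 2.5 -4.6  2. ] j [ 0.05  0.63 -0.18 -0.   -0.76  0.3 ]  go [-30.8   9.3   0.7] spin 8.5
clock 3.48 pos [ 630.8 -127.5  185.7] psi -159.81 F [ 2.5 -4.6  2. ] j [ 0.05  0.63 -0.18 -0.   -0.76  0.3 ]  go [-41.2  11.3   0.7] spin 11.34
```

View pics/c.png

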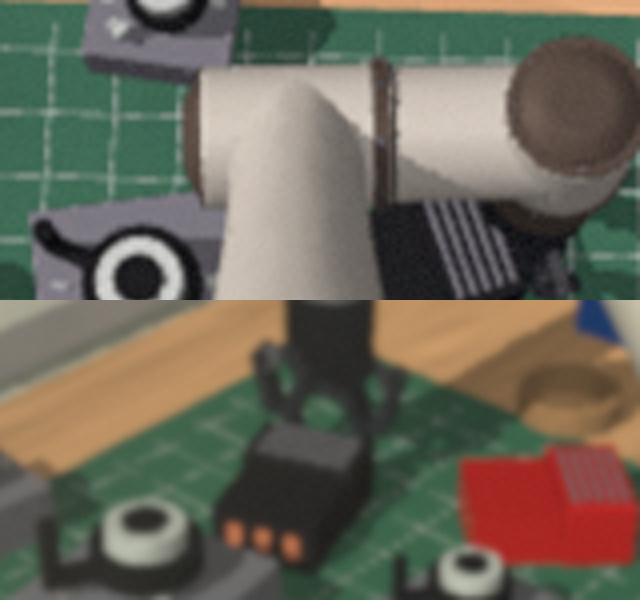

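```bash
python3 -m jog '[[[-4,1.5,0.7,1.1],[-8,2.9,0.7,2.2],[-12,4.2,0.7,3.4],[-16,5.4,0.7,4.5],[-20.5,6.7,0.7,5.7]]]'
python3 - <<'E'
from h import *
for f in (.75,1):
    a=np.radians(11.35*(1-f)); b=np.radians(11.35)
    bt(-129.5+200*(np.sin(b)-np.sin(a)),-200*(1-np.cos(a)),np.degrees(a))
q,_=arm.get_image("side")
cv2.imwrite("pics/d.png",cv2.resize(q[160:235,250:410],None,fx=5,fy=5,interpolation=2))
E
```

```text
clock: 4.2
position: [616.9, -110.0, 184.8]
ee_rot: [0.79, -0.613, -0.0, -0.001]
contact_force: [1.9, -4.8, 2.0]
gripper_width: 50.1
clock 4.2 pos [ 616.9 -110.   184.8] psi -165.58 F [ 1.9 -4.8  2. ] j [ 0.08  0.61 -0.23 -0.   -0.73  0.17]  go [-9.2  3.2 -0.2] spin 2.74
clock 4.2 pos [ 616.9 -110.   184.8] psi -165.58 F [ 1.9 -4.8  2. ] j [ 0.08  0.61 -0.23 -0.   -0.73  0.17]  go [-19.4   6.2  -0.2] spin 5.57
```

View pics/d.png

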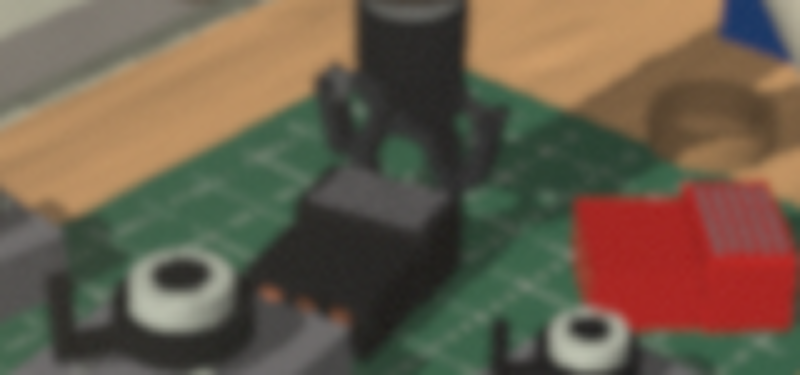

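```bash
python3 -m jog '[[[-4,1.5,0,1.1],[-8,2.8,0,2.2],[-12,4.1,0,3.4],[-16,5.2,0,4.5],[-19.4,6.2,0,5.6]]]'
python3 - <<'E'
from h import *
bt(-90,0,0)
q,d=arm.get_image("side")
cv2.imwrite("pics/e.png",cv2.resize(q[180:260,250:370],None,fx=6,fy=6,interpolation=2))
p,d=arm.get_image("top");
cv2.imwrite("pics/e2.png",cv2.resize(p[150:240,250:400],None,fx=5,fy=5,interpolation=2))
E
```

```text
clock: 4.88
position: [605.4, -92.1, 184.6]
ee_rot: [0.759, -0.651, -0.001, -0.001]
contact_force: [0.9, -4.8, 2.2]
gripper_width: 50.0
clock 4.88 pos [605.4 -92.1 184.6] psi -171.28 F [ 0.9 -4.8  2.2] j [ 0.11  0.59 -0.27 -0.   -0.71  0.04]  go [ 0.6 -0.6 -0.4] spin -0.13
```

View pics/e.png

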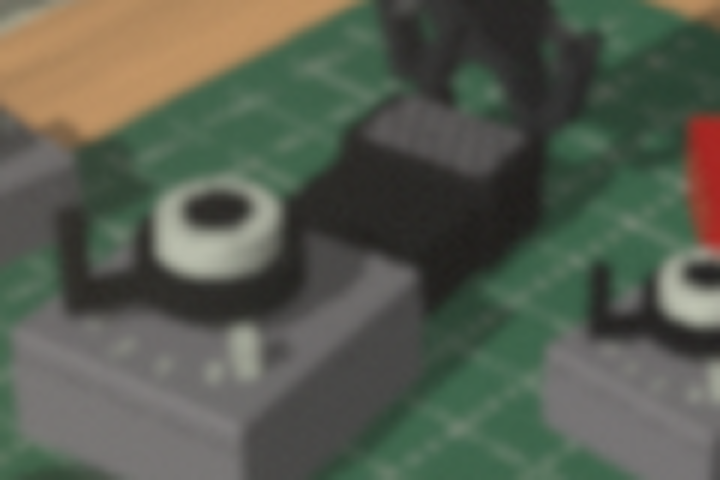

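View pics/e2.png

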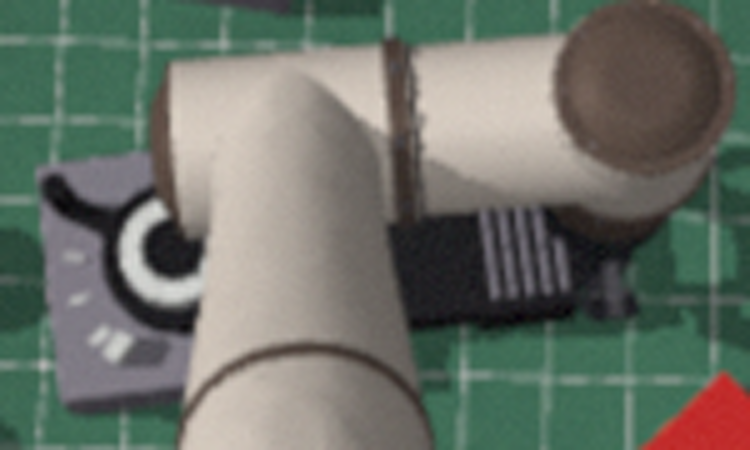

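```bash
cat >> h.py <<'E'
def overlay(cam,img,s,l,h,u0,u1,v0,v1,f,fn):
    c=M+s*dd(TH)+l*dd(TH+90); X=dd(TH+h);Y=dd(TH+h+90)
    im=cv2.resize(img[v0:v1,u0:u1],None,fx=f,fy=f,interpolation=2)
    def poly(pts,col):
        q=np.array([(proj(cam,p)-[u0,v0]+.5)*f-.5 for p in pts]).round().astype(int)
        cv2.polylines(im,[q],True,col,1)
    b=lambda x,y,z:[*(c+x*X+y*Y),z]
    for z in(0,56): poly([b(-65,-50,z),b(-6,-50,z),b(-6,50,z),b(-65,50,z)],(0,255,255))
    for z in(0,46): poly([b(65,-45,z),b(-6,-45,z),b(-6,45,z),b(65,45,z)],(0,128,255))
    k=lambda x,y,z:[*(M+x*dd(TH)+y*dd(TH+90)),z]
    for z in(0,65): poly([k(0,-70,z),k(150,-70,z),k(150,70,z),k(0,70,z)],(255,0,255))
    cv2.imwrite(fn,im)
E
python3 - <<'E'
from h import *
s=arm.read_state();print(s["position"])
q,_=arm.get_image("side");p,_=arm.get_image("top")
overlay("side",q,-90,0,0,250,370,180,260,6,"pics/f1.png")
overlay("top",p,-90,0,0,250,400,150,240,5,"pics/f2.png")
E
```

```text
[605.27406493 -91.85861209 184.54105898]
```

View pics/f1.png

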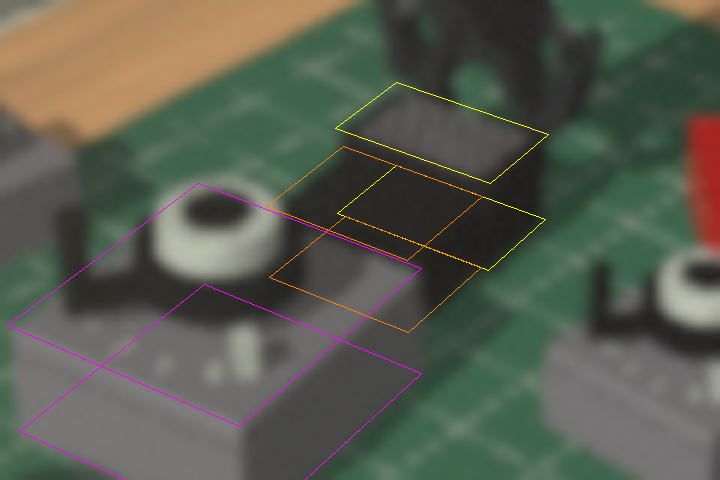

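View pics/f2.png

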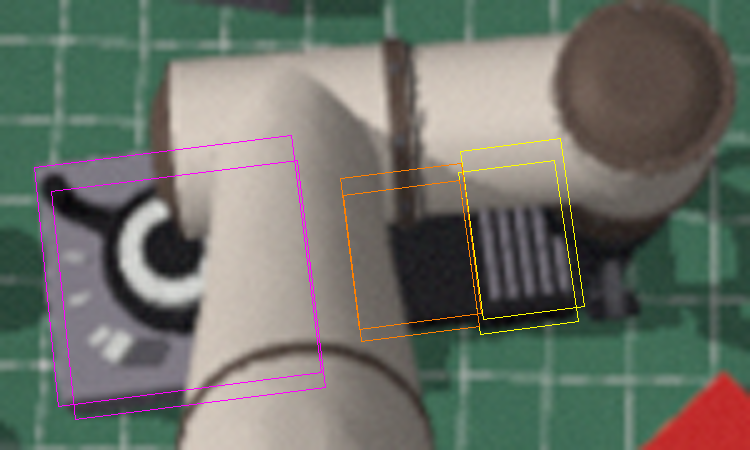

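```bash
cat >> h.py <<'E'
def sl(P): 
    q=P[...,:2]-M; return q@dd(TH), q@dd(TH+90)
def sidemeas(n=1):
    for cam in("side","top"):
        d=np.median([arm.get_image(cam)[1] for _ in range(n)],0);W=cloud(cam,d);s,l=sl(W);z=W[...,2]
        np.save(cam+"l.npy",d)
        for nm,(a,b,c,e,za,zb) in dict(dockside=(20,140,60,80,12,55),noseside=(-80,-5,30,60,8,38),houseside=(-155,-102,35,65,8,45),housetop=(-160,-90,-60,60,52,62)).items():
            m=(s>a)&(s<b)&(l>c)&(l<e)&(z>za)&(z<zb)
            if m.sum()<15: print(cam,nm,m.sum());continue
            k=np.polyfit(s[m],l[m],1);print(cam,nm,m.sum(),"l med",np.median(l[m]).round(1),"slope deg",np.degrees(k[0]).round(1),"s",np.percentile(s[m],[2,98]).round(1),"l",np.percentile(l[m],[2,98]).round(1),"z",np.median(z[m]).round(1))
E
python3 - <<'E'
from h import *
sidemeas(2)
E
```

```text
side dockside 275 l med 69.7 slope deg -0.1 s [ 24.7 136.6] l [67.9 71.4] z 34.2
side noseside 64 l med 45.9 slope deg -0.1 s [-77.8 -33.6] l [44.2 47.4] z 23.3
side houseside 68 l med 50.9 slope deg 0.1 s [-149.5 -105.3] l [49.4 52.4] z 28.6
side housetop 311 l med 3.2 slope deg 2.9 s [-154.9  -92.7] l [-46.2  50.3] z 54.4
top dockside 42 l med 69.4 slope deg -0.1 s [ 82.3 139.4] l [69. 70.] z 34.3
top noseside 15 l med 45.5 slope deg 0.0 s [-79.4 -52.6] l [45. 46.] z 24.4
top houseside 30 l med 50.6 slope deg 0.5 s [-149.2 -103.7] l [50.1 51.1] z 26.0
top housetop 388 l med 22.9 slope deg -11.4 s [-150.3  -94.7] l [-9.4 49.8] z 57.0
```

```bash
python3 -m jog '[[[-6,-0.3,0,-0.1],[-12,-0.6,0,-0.1],[-18,-0.8,0,-0.1],[-24,-1,0,-0.1],[-30,-1,0,-0.1]]]'
python3 - <<'E'
from h import *
bt(-60,0,0)
sidemeas(1)
E
```

```text
clock: 5.9
position: [601.8, -61.6, 184.4]
ee_rot: [0.76, -0.65, -0.001, -0.001]
contact_force: [-0.7, -4.4, -0.3]
gripper_width: 50.1
clock 5.9 pos [601.8 -61.6 184.4] psi -171.1 F [-0.7 -4.4 -0.3] j [ 0.16  0.59 -0.28 -0.   -0.7  -0.01]  go [ 1.3  0.6 -0.6] spin 0.05
side dockside 288 l med 69.8 slope deg 0.1 s [ 22.  137.1] l [67.5 71.7] z 33.5
side noseside 74 l med 46.7 slope deg -7.3 s [-78.  -34.8] l [43.2 51.4] z 22.4
side houseside 26 l med 49.9 slope deg 19.3 s [-139.8 -103.3] l [37.5 52.1] z 28.5
side housetop 165 l med 2.2 slope deg 2.8 s [-139.8  -91.8] l [-45.5  50.7] z 54.9
top dockside 16 l med 69.3 slope deg 0.4 s [117.4 138.8] l [68.7 69.9] z 32.7
top noseside 33 l med 45.2 slope deg -5.2 s [-78.7 -18.9] l [43.9 54. ] z 22.2
top houseside 17 l med 49.6 slope deg -0.0 s [-125.9 -102.3] l [41.7 59.8] z 24.4
top housetop 168 l med 27.8 slope deg -29.1 s [-120.5  -90.4] l [-6.1 49.2] z 57.1
```

```bash
python3 -m jog '[[[-4,0,0,0.1],[-9,0.2,0,0.1],[-14,0.4,0,0.1],[-19,0.5,0,0.1],[-24,0.5,0,0.1]]]' && python3 -c "
from h import *
bt(-36,0,0)"
```

```text
clock: 6.62
position: [597.4, -37.2, 184.4]
ee_rot: [0.759, -0.651, -0.001, -0.001]
contact_force: [1.2, -3.6, 0.4]
gripper_width: 49.5
clock 6.62 pos [597.4 -37.2 184.4] psi -171.18 F [ 1.2 -3.6  0.4] j [ 0.21  0.58 -0.3  -0.01 -0.69 -0.05]  go [ 2.1 -0.  -0.6] spin -0.03
```

```bash
python3 -m jog '[[[-3,0,0,0],[-6,0,0,0],[-9,0,0,0],[-12,0,0,0],[-15,0,0,0]]]' && python3 -c "
from h import *
bt(-20,0,0)"
```

```text
clock: 7.25
position: [595.0, -22.2, 184.4]
ee_rot: [0.759, -0.651, -0.001, -0.001]
contact_force: [0.5, -3.5, 0.4]
gripper_width: 50.2
clock 7.25 pos [595.  -22.2 184.4] psi -171.18 F [ 0.5 -3.5  0.4] j [ 0.23  0.57 -0.31 -0.01 -0.69 -0.08]  go [ 1.3 -0.  -0.6] spin -0.03
```

```bash
python3 -m jog '[[[-1,0,0,0],[-2,0,0,0],[-3,0,0,0],[-4,0,0,0],[-5,0,0,0]]]' && python3 -c "
from h import *
bt(-20,0,0)"
```

```text
clock: 7.88
position: [594.3, -17.2, 184.5]
ee_rot: [0.759, -0.651, -0.001, -0.001]
contact_force: [0.5, -3.2, 0.4]
gripper_width: 50.1
clock 7.88 pos [594.3 -17.2 184.5] psi -171.18 F [ 0.5 -3.2  0.4] j [ 0.24  0.57 -0.31 -0.01 -0.69 -0.08]  go [ 6.4 -0.  -0.6] spin -0.03
```

```bash
python3 -m jog '[[[-0.8,0,0,0],[-1.6,0,0,0],[-2.4,0,0,0],[-3.2,0,0,0],[-4,0,0,0]]]'
```

```text
clock: 8.5
position: [593.6, -13.2, 184.5]
ee_rot: [0.759, -0.651, -0.001, -0.001]
contact_force: [0.8, -3.7, 0.5]
gripper_width: 49.6
```

```bash
python3 -m jog '[[[-0.8,0,0,0],[-1.6,0,0,0],[-2.4,0,0,0],[-3.2,0,0,0],[-4,0,0,0]]]'
```

```text
clock: 9.12
position: [593.0, -9.2, 184.5]
ee_rot: [0.759, -0.651, -0.001, -0.001]
contact_force: [0.1, -3.1, 0.0]
gripper_width: 49.8
```

```bash
python3 -m jog '[[[-0.6,0,0,0],[-1.2,0,0,0],[-1.8,0,0,0],[-2.4,0,0,0],[-3,0,0,0]]]'
```

```text
clock: 9.75
position: [592.7, -7.4, 184.6]
ee_rot: [0.759, -0.651, -0.001, -0.0]
contact_force: [1.3, -9.8, -0.0]
gripper_width: 50.2
```

```bash
python3 -m jog '[[[-1.5,0,0,0],[-2,0,0,0],[-2.5,0,0,0],[-3,0,0,0],[-3.5,0,0,0]]]'
```

```text
clock: 10.38
position: [592.2, -5.1, 184.7]
ee_rot: [0.759, -0.651, -0.001, 0.0]
contact_force: [1.9, -9.2, -0.1]
gripper_width: 49.9
```

```bash
python3 -m jog '[[[-1.5,0,0,0],[-2,0,0,0],[-2.5,0,0,0],[-3,0,0,0],[-3.5,0,0,0]]]'
```

```text
clock: 11.0
position: [591.9, -2.7, 184.7]
ee_rot: [0.759, -0.651, -0.0, 0.001]
contact_force: [2.4, -8.9, -1.1]
gripper_width: 49.6
```

```bash
python3 -m jog '[[[-1.2,0,0,0],[-1.6,0,0,0],[-2,0,0,0],[-2.4,0,0,0],[-2.8,0,0,0]]]'
```

```text
clock: 11.62
position: [591.6, -1.0, 184.8]
ee_rot: [0.759, -0.651, 0.0, 0.001]
contact_force: [1.9, -9.1, -0.8]
gripper_width: 49.9
```

```bash
python3 -m jog '[[[-1.2,0,0,0],[-1.6,0,0,0],[-2,0,0,0],[-2.4,0,0,0],[-2.8,0,0,0]]]'
```

```text
clock: 12.25
position: [591.4, 0.6, 184.8]
ee_rot: [0.759, -0.651, 0.0, 0.002]
contact_force: [2.7, -10.9, -0.9]
gripper_width: 49.9
```

```bash
python3 -m jog '[[[-1.2,0,0,0],[-1.6,0,0,0],[-2,0,0,0],[-2.4,0,0,0],[-2.8,0,0,0]]]'
```

```text
clock: 12.88
position: [591.3, 1.2, 185.1]
ee_rot: [0.759, -0.651, 0.001, 0.003]
contact_force: [3.7, -16.1, 0.6]
gripper_width: 50.1
```

```bash
python3 -m jog '[[[-2.4,0,0,0],[-2.7,0,0,0],[-3,0,0,0],[-3,0,0,0],[-3,0,0,0]]]'
```

```text
clock: 13.5
position: [591.2, 1.6, 185.4]
ee_rot: [0.759, -0.652, 0.002, 0.004]
contact_force: [4.0, -16.0, -0.2]
gripper_width: 50.1
```

```bash
python3 -m jog '[[[-2.6,0,0,0],[-3.1,0,0,0],[-3.6,0,0,0],[-4,0,0,0],[-4,0,0,0]]]'
```

```text
clock: 14.12
position: [591.2, 2.3, 185.8]
ee_rot: [0.758, -0.652, 0.003, 0.005]
contact_force: [4.2, -20.0, -0.4]
gripper_width: 50.0
```

```bash
python3 -m jog '[[[-3.5,0,0,0],[-4,0,0,0],[-4.4,0,0,0],[-4.4,0,0,0],[-4.4,0,0,0]]]'
```

```text
clock: 14.75
position: [591.1, 3.0, 186.1]
ee_rot: [0.758, -0.652, 0.005, 0.006]
contact_force: [5.9, -21.6, -1.0]
gripper_width: 49.8
```

```bash
python3 -m jog '[[[-4,0,0,0],[-4.6,0,0,0],[-4.6,0,0,0],[-4.6,0,0,0],[-4.6,0,0,0]]]'
python3 - <<'E'
from h import *
bt(5,0,0)
d=arm.get_image("side")[1];W=cloud("side",d);s,l=sl(W);z=W[...,2]
for nm,(a,b,c,e,za,zb) in dict(houseside=(-62,-10,40,60,8,45),top=(-75,-5,-55,60,50,62)).items():
    m=(s>a)&(s<b)&(l>c)&(l<e)&(z>za)&(z<zb);k=np.polyfit(s[m],l[m],1)
    print(nm,m.sum(),np.median(l[m]),np.degrees(k[0]),np.percentile(s[m],[2,98]))
E
```

```text
clock: 15.38
position: [591.1, 3.6, 186.4]
ee_rot: [0.758, -0.652, 0.006, 0.008]
contact_force: [5.0, -22.7, -0.5]
gripper_width: 50.1
clock 15.38 pos [591.1   3.6 186.4] psi -171.41 F [  5.  -22.7  -0.5] j [ 0.28  0.57 -0.33  0.03 -0.68 -0.16]  go [2.4 0.  1.4] spin -0.26
houseside 52 50.78383208222435 1.8679852959061742 [-55.19079117 -24.53706707]
top 305 6.733241243668202 22.613648677006253 [-70.88314012  -8.09156974]
```

```bash
python3 -m jog '[[[4,0,0,0],[10,0,0,0],[20,0,0,0],[30,0,0,0],[35,0,0,0]]]' && python3 -m jog '[[[0,0,-30,0],[0,0,-70,0],[0,0,-110,0],[0,0,-150,0],[0,0,-155,0]]]'
python3 - <<'E'
from h import *
ring=M+72*dd(TH); post=ring+72*dd(TH-34.38); print(ring,post)
togo(*post,340,TH-34.38+90)
p,d=arm.get_image("top");q,d2=arm.get_image("side")
cv2.imwrite("pics/g.png",cv2.resize(p[140:250,240:400],None,fx=5,fy=5,interpolation=2));cv2.imwrite("pics/g2.png",cv2.resize(q[150:270,230:390],None,fx=5,fy=5,interpolation=2))
E
```

```text
clock: 16.05
position: [596.4, -31.4, 187.1]
ee_rot: [0.758, -0.652, 0.006, 0.008]
contact_force: [0.5, 0.2, -0.4]
gripper_width: 50.3
clock: 16.68
position: [597.2, -28.3, 345.8]
ee_rot: [0.758, -0.652, 0.009, 0.005]
contact_force: [-0.2, -0.5, -1.8]
gripper_width: 49.7
[569.42293177 142.54280399] [600.45375315 207.51270567]
clock 16.68 pos [597.2 -28.3 345.8] psi -171.39 F [-0.2 -0.5 -1.8] j [ 0.23  0.38 -0.16  0.02 -1.03 -0.09]  go [-232.7  -38.5    1.4] spin 34.14
```

View pics/g.png

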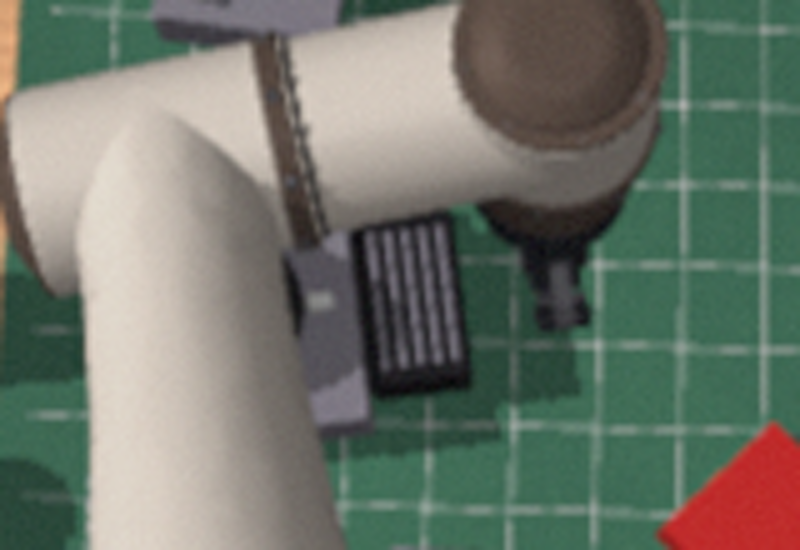

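View pics/g2.png

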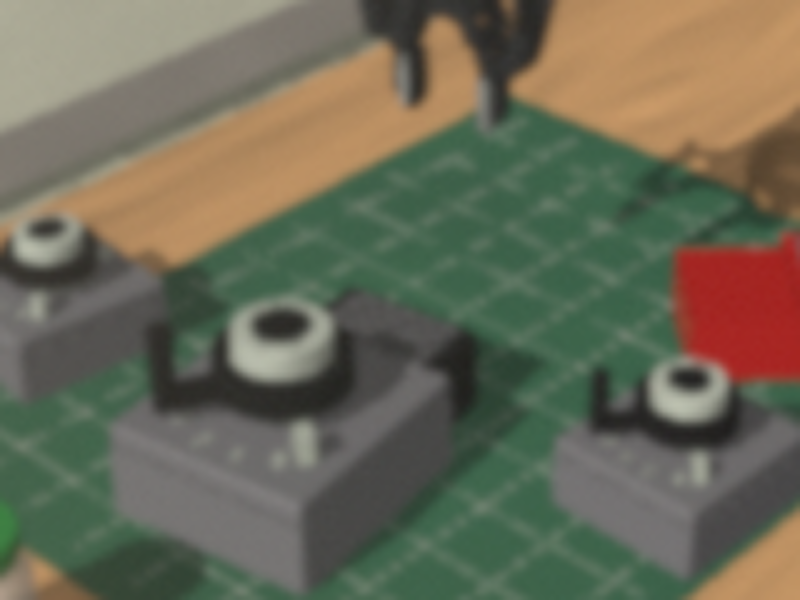

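```bash
python3 -m jog '[[[-46,-8,0,7],[-93,-16,0,14],[-140,-24,0,21],[-187,-32,0,28],[-233,-38,0,34]]]'
python3 - <<'E'
from h import *
togo(600.45,207.5,340,TH-34.38+90)
print(arm.read_state()["ee_rot"])
q,d2=arm.get_image("side")
cv2.imwrite("pics/i.png",cv2.resize(q[130:270,210:370],None,fx=5,fy=5,interpolation=2)[:600])
E
```

```text
clock: 17.4
position: [598.8, 209.1, 335.9]
ee_rot: [-0.533, 0.846, -0.008, -0.007]
contact_force: [1.4, -0.7, -0.4]
gripper_width: 50.2
clock 17.4 pos [598.8 209.1 335.9] psi 154.36 F [ 1.4 -0.7 -0.4] j [ 0.59  0.45 -0.07  0.02 -1.06 -1.05]  go [ 0.8 -2.2 -4.1] spin -0.11
[-0.53255533  0.8463284  -0.00809543 -0.00689351]
```

View pics/i.png

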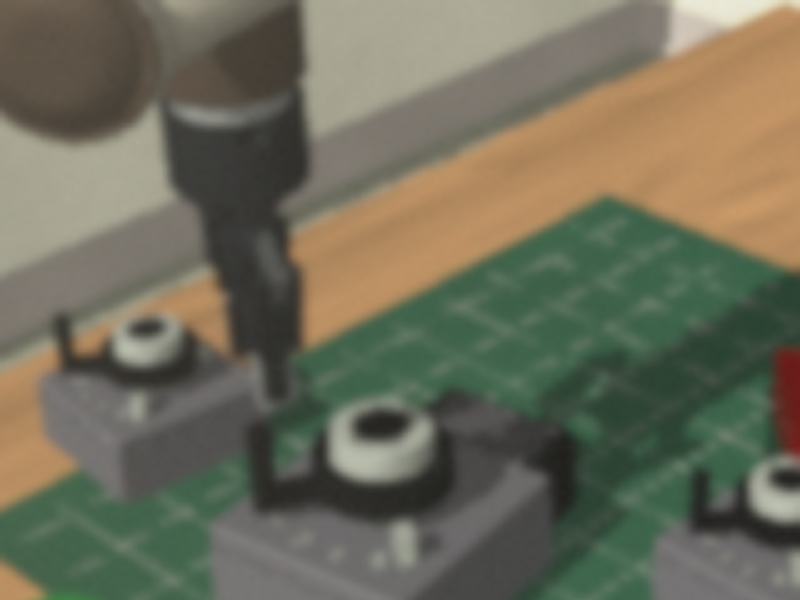

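```bash
cat >> h.py <<'E'
def ringgo(q,lead=0,zt=98,L=170):
    "togo so that tip point is at the post position for ring angle q (+lead mm)"
    s=arm.read_state();R=Ro.from_quat(s["ee_rot"]).as_matrix();tip=s["position"]+L*R[:,2]
    a=TH-34.38+np.degrees(q); ax=M+72*dd(TH); t=ax+72*dd(a)+lead*dd(a+90)
    psi=np.degrees(np.arctan2(R[1,1],R[0,1]))
    v=tip[:2]-ax
    print("q",q,"F",s["contact_force"].round(1),"tip",tip.round(1),"tip ang q",round(np.radians((np.degrees(np.arctan2(v[1],v[0]))-TH+34.38)),3),"r",np.hypot(*v).round(1),"go",(R.T@(np.array([*t,zt])-tip)).round(1),"spin",round(-((a+90-psi+180)%360-180),1))
E
python3 -c "
from h import *
ringgo(0)"
```

```text
q 0 F [2.4 1.8 0.2] tip [598.7 210.4 165.6] tip ang q 0.038 r 73.9 go [ 0.7 -2.3 67.6] spin 0.0
```

```bash
python3 -m jog '[[[0.7,-2.3,15,0],[0.7,-2.3,30,0],[0.7,-2.3,45,0],[0.7,-2.3,60,0],[0.7,-2.3,67,0]]]'
python3 - <<'E'
from h import *
ringgo(0)
q,d2=arm.get_image("side");p,_=arm.get_image("top")
cv2.imwrite("pics/j.png",cv2.resize(q[170:270,220:360],None,fx=5,fy=5,interpolation=2)[:600])
E
```

```text
clock: 18.08
position: [600.5, 210.0, 267.1]
ee_rot: [-0.533, 0.846, -0.008, -0.007]
contact_force: [0.1, 0.0, 0.6]
gripper_width: 49.8
q 0 F [0.1 0.  0.6] tip [600.  206.5  97.2] tip ang q -0.0 r 70.9 go [-1.1 -0.  -0.9] spin -0.0
```

View pics/j.png

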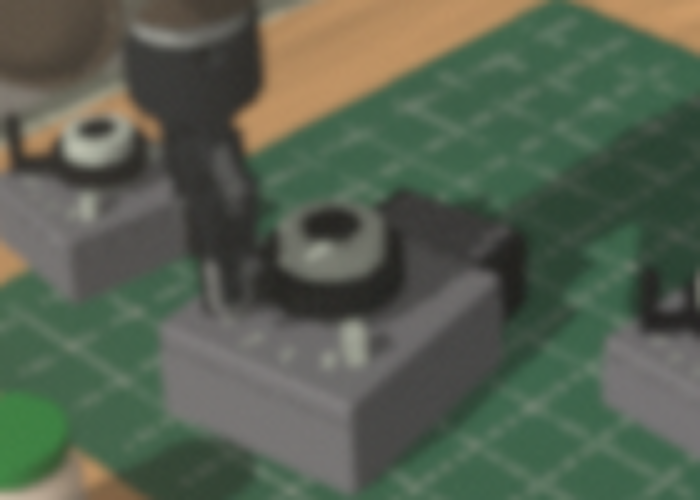

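```bash
python3 -m jog '[[[-0.8,6.3,0,-5],[-0.2,11.3,0,-9],[0.8,16.2,0,-13],[2,21,0,-17],[3.7,25.8,0,-21]]]' 32
python3 - <<'E'
from h import *
ringgo(0.4,8)
E
```

```text
clock: 18.8
position: [576.1, 218.0, 268.3]
ee_rot: [-0.679, 0.734, -0.007, -0.007]
contact_force: [1.0, -0.0, 0.0]
gripper_width: 32.0
q 0.4 F [ 1. -0.  0.] tip [576.  214.6  98.4] tip ang q 0.355 r 72.4 go [ 0.7 11.3  0.4] spin -1.8
```

```bash
python3 -m jog '[[[0.3,5,0,-4],[0.9,10,0,-8],[1.7,15,0,-12],[2.9,19.8,0,-16],[4.5,24.6,0,-20]]]'
python3 - <<'E'
from h import *
ringgo(0.8,8)
q,d2=arm.get_image("side")
cv2.imwrite("pics/k.png",cv2.resize(q[170:270,220:360],None,fx=5,fy=5,interpolation=2)[:600])
E
```

```text
clock: 19.42
position: [552.5, 215.7, 269.6]
ee_rot: [0.797, -0.604, 0.007, 0.005]
contact_force: [4.7, 0.4, -1.3]
gripper_width: 31.9
q 0.8 F [ 4.7  0.4 -1.3] tip [553.3 212.8  99.6] tip ang q 0.671 r 72.1 go [ 0.8 17.3  1.7] spin -4.6
```

View pics/k.png

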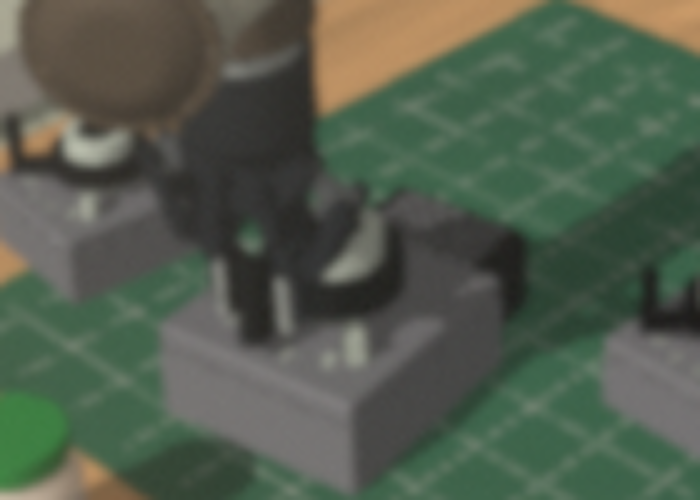

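```bash
python3 -m jog '[[[0.5,5,0.3,-5],[1.1,10,0.6,-9],[2,15,0.9,-13],[3.2,19.8,1,-17],[4.8,24.6,1,-21]]]'
python3 - <<'E'
from h import *
ringgo(1.2,8)
E
```

```text
clock: 20.1
position: [530.5, 205.0, 270.0]
ee_rot: [0.895, -0.447, 0.007, 0.004]
contact_force: [7.2, 1.6, -4.5]
gripper_width: 32.2
q 1.2 F [ 7.2  1.6 -4.5] tip [532.  202.6 100. ] tip ang q 1.002 r 70.8 go [-0.2 22.1  2.1] spin -6.3
```

Run:
```python
from h import *
for cam in("side","top"):
    W=cloud(cam,np.load(cam+"0.npy"));s,l=sl(W);z=W[...,2];s=s-72
    r=np.hypot(s,l);a=np.degrees(np.arctan2(l,s))
    m=(r>48)&(r<85)&(a>36)&(a<75)&(z>70)
    print(cam,m.sum(),np.c_[r,a,z][m].round(0).tolist()[:40])
```

```text
Traceback (most recent call last):
IndexError: boolean index did not match indexed array along axis 1; size of axis is 1920 but size of corresponding boolean axis is 640
```

Run:
```python
from h import *
for cam in("side","top"):
    W=cloud(cam,np.load(cam+"0.npy"));s,l=sl(W);z=W[...,2];s=s-72
    r=np.hypot(s,l);a=np.degrees(np.arctan2(l,s))
    m=(r>48)&(r<85)&(a>36)&(a<75)&(z>70)
    print(cam,m.sum(),np.c_[r[m],a[m],z[m]].round(0).tolist()[:40])
```

```text
side 28 [[53.0, 43.0, 80.0], [56.0, 45.0, 82.0], [57.0, 48.0, 82.0], [56.0, 51.0, 81.0], [57.0, 42.0, 79.0], [59.0, 45.0, 80.0], [58.0, 48.0, 80.0], [61.0, 50.0, 81.0], [56.0, 42.0, 75.0], [67.0, 44.0, 83.0], [68.0, 46.0, 84.0], [68.0, 49.0, 83.0], [67.0, 51.0, 82.0], [58.0, 42.0, 73.0], [68.0, 44.0, 81.0], [69.0, 46.0, 80.0], [68.0, 49.0, 79.0], [67.0, 51.0, 78.0], [68.0, 44.0, 77.0], [67.0, 46.0, 76.0], [72.0, 48.0, 79.0], [67.0, 51.0, 75.0], [69.0, 44.0, 74.0], [70.0, 46.0, 74.0], [71.0, 48.0, 74.0], [68.0, 51.0, 72.0], [70.0, 43.0, 71.0], [70.0, 48.0, 70.0]]
top 31 [[52.0, 40.0, 71.0], [54.0, 45.0, 86.0], [53.0, 48.0, 90.0], [58.0, 44.0, 85.0], [57.0, 47.0, 85.0], [55.0, 49.0, 83.0], [53.0, 50.0, 80.0], [62.0, 44.0, 87.0], [60.0, 46.0, 82.0], [59.0, 48.0, 83.0], [57.0, 51.0, 86.0], [56.0, 52.0, 80.0], [66.0, 43.0, 81.0], [64.0, 45.0, 81.0], [63.0, 47.0, 79.0], [61.0, 50.0, 84.0], [60.0, 53.0, 90.0], [58.0, 53.0, 78.0], [55.0, 57.0, 70.0], [68.0, 44.0, 76.0], [67.0, 47.0, 82.0], [65.0, 49.0, 85.0], [64.0, 52.0, 87.0], [62.0, 52.0, 76.0], [54.0, 69.0, 71.0], [53.0, 73.0, 73.0], [67.0, 50.0, 83.0], [66.0, 52.0, 84.0], [76.0, 42.0, 70.0], [73.0, 49.0, 70.0], [85.0, 48.0, 71.0]]
```

```bash
python3 -m jog '[[[0.1,4,0,-4],[0.4,8,0,-7],[1.2,12,0,-10.5],[2,16,0,-14],[2.9,19,0,-17]]]'
python3 - <<'E'
from h import *
ringgo(1.2,8)
q,d2=arm.get_image("side")
cv2.imwrite("pics/l.png",cv2.resize(q[170:270,220:360],None,fx=5,fy=5,interpolation=2)[:600])
E
```

```text
clock: 20.72
position: [517.2, 191.7, 271.0]
ee_rot: [0.951, -0.309, 0.007, 0.004]
contact_force: [-0.4, 1.4, 0.3]
gripper_width: 31.9
q 1.2 F [-0.4  1.4  0.3] tip [519.1 189.6 101. ] tip ang q 1.265 r 68.9 go [-3.9  2.9  3. ] spin 10.8
```

View pics/l.png

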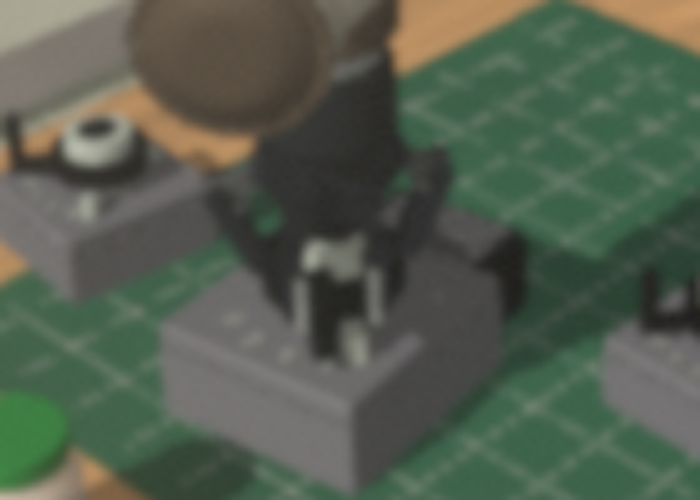

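```bash
python3 -m jog '[[[-2,1,0,2],[-4,2,0,4],[-4,3,0,6],[-4,4,0,8],[-4,4.5,0,8]]]'
python3 - <<'E'
from h import *
ringgo(1.2,8)
E
```

```text
clock: 21.4
position: [512.1, 192.1, 271.8]
ee_rot: [0.927, -0.375, 0.009, 0.0]
contact_force: [2.6, 8.2, -2.2]
gripper_width: 31.8
q 1.2 F [ 2.6  8.2 -2.2] tip [514.9 190.9 101.8] tip ang q 1.292 r 72.9 go [0.4 1.4 3.8] spin 2.8
```

```bash
python3 -m jog '[[[0,-3,0,0],[0,-6,0,0],[0,-8,0,0],[0,-8,0,0],[0,-8,0,0]]]' 45
python3 - <<'E'
from h import *
ringgo(1.2,0)
E
```

```text
clock: 22.02
position: [517.6, 197.7, 271.7]
ee_rot: [0.927, -0.375, 0.009, 0.001]
contact_force: [-0.5, 0.3, 0.2]
gripper_width: 44.9
q 1.2 F [-0.5  0.3  0.2] tip [520.3 196.4 101.8] tip ang q 1.185 r 72.9 go [0.8 1.1 3.8] spin 2.8
```

```bash
python3 -m jog '[[[0,0,-20,0],[0,0,-45,0],[0,0,-75,0],[0,0,-110,0],[0,0,-140,0]]]'
python3 - <<'E'
from h import *
togo(500,-300,410,180)
E
```

```text
clock: 22.65
position: [515.2, 198.5, 413.1]
ee_rot: [0.927, -0.375, 0.009, 0.0]
contact_force: [0.6, 0.4, -0.1]
gripper_width: 45.2
clock 22.65 pos [515.2 198.5 413.1] psi -134.04 F [ 0.6  0.4 -0.1] j [ 0.67  0.25 -0.17  0.02 -1.14  0.13]  go [335.5 369.    6.5] spin 45.96
```

Lifted clear; I swing aside to see the result.

```bash
python3 -m jog '[[[40,44,0,0],[80,88,0,0],[120,132,0,0],[160,176,0,0],[200,220,0,0]]]' && python3 -m jog '[[[25,28,0,0],[50,56,0,0],[75,84,0,0],[90,100,0,0],[90,100,0,0]]]'
python3 - <<'E'
from h import *
p,_=arm.get_image("top");q,_=arm.get_image("side")
cv2.imwrite("pics/m.png",cv2.resize(p[150:250,180:340],None,fx=5,fy=5,interpolation=2));cv2.imwrite("pics/m2.png",cv2.resize(q[160:280,190:350],None,fx=5,fy=5,interpolation=2))
E
```

```text
clock: 23.28
position: [505.4, -100.5, 415.4]
ee_rot: [0.927, -0.375, 0.009, 0.0]
contact_force: [0.7, -0.3, 0.4]
gripper_width: 45.1
clock: 23.9
position: [500.3, -236.2, 415.9]
ee_rot: [0.927, -0.376, 0.009, 0.0]
contact_force: [-1.6, -0.0, -0.2]
gripper_width: 45.2
```

View pics/m.png

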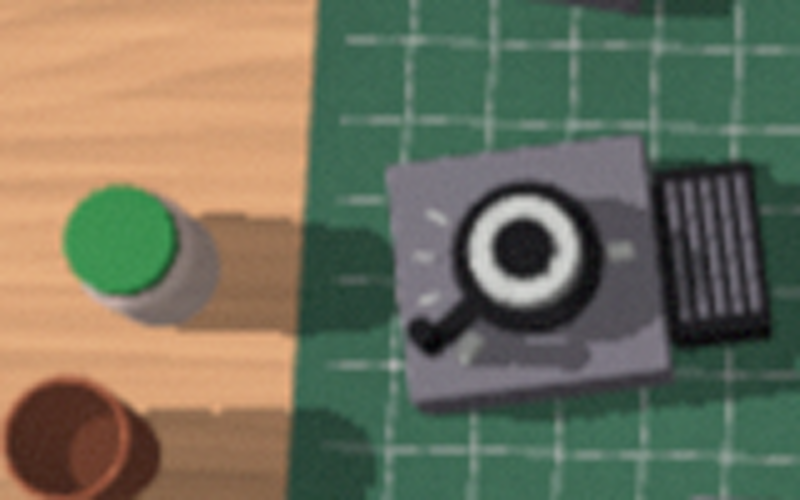

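View pics/m2.png

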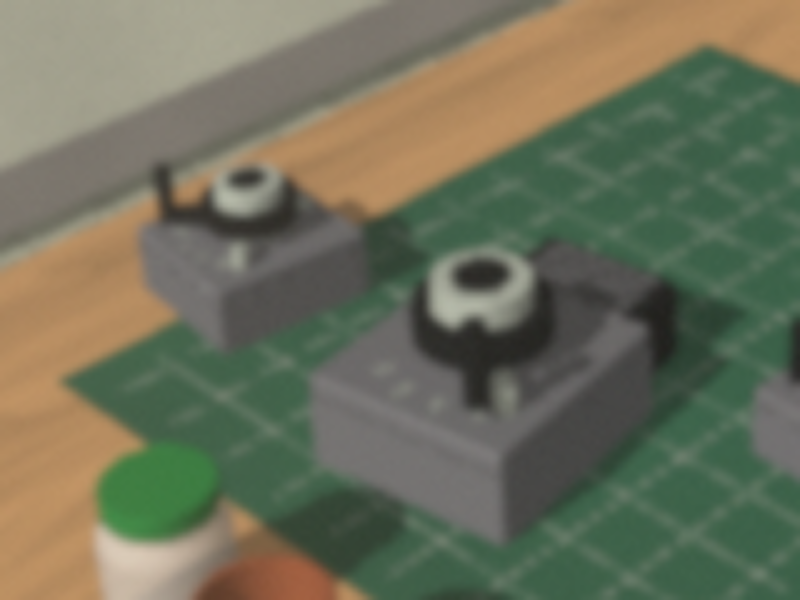

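Run:
```python
from h import *
f=lambda u,v:((u+.5)/5-.5+180,(v+.5)/5-.5+150)
ax=M+72*dd(TH)
P=ray("top",f(425,333),133)[:2]-ax;print(np.hypot(*P),np.radians(np.degrees(np.arctan2(P[1],P[0]))-TH+34.38))
for c in [(750,165),(768,330)]: print(sl(ray("top",f(*c),56)))
d=arm.get_image("top")[1];W=cloud("top",d);s,l=sl(W);z=W[...,2]
m=(s<-8)&(s>-100)&(abs(l)<65)&(z>45)&(z<66);print(cv2.minAreaRect(W[m][:,:2].astype(np.float32)),np.percentile(s[m],[1,99]),np.percentile(l[m],[1,99]))
```

```text
69.38777239520945 1.235713206221249
(np.float64(-60.393690229011966), np.float64(-46.073463256874824))
(np.float64(-58.26615746755873), np.float64(51.566232647595186))
((585.0530395507812, 37.47722244262695), (101.11608123779297, 52.3754997253418), 8.833581924438477) [-59.75765698  -8.45957555] [-47.8385275   50.54153622]
```

```bash
python3 -c "
from bench import arm
print(arm.job_done())"
```

```text
the job is handed in; nothing more can be done
None
```

The block is in the dock against the hard stop and the ring is turned to its last mark. I handed the job in at about 24 s; the hand-in gives no verdict.

- **Block:** I pushed it with both fingertips on its rear face, straightening it by about 11° on the way. The contacts met it at about 9–10 N. The stop came about 8 mm further on. I pressed with 20–23 N at the wrist for about 1.9 s, which I estimate is 17–20 N on the dock after taking off sliding friction. The highest wrist reading was about 23 N.
- **Ring:** I turned it by pushing the post between the open fingers. The reading at the end of each move was at most about 9 N. At the last position the force dropped and then rose to about 9 N against the stop. I then backed off and lifted clear.
- **Last checks in the pictures:**
  - The nose is about 67–70 mm inside the mouth. The side camera gave about 67 while pressing and the top camera about 70 at the end. Either is well past 57.
  - The block is in line within about 0.1°.
  - The ring reads about 1.24 rad from the image and about 1.18 rad from the tool, which fits 1.2 within measuring error. The arm stands beside the peg.
  - The jar and cup look undisturbed. I did not look at the tape roll again at the end, but the arm never worked near it.

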